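# Click the paper-size wheel of a copier cassette round to the arrow

### The job

The copier's paper cassette has been reloaded; set its paper-size wheel. With a fingertip, flick the wheel's edge anticlockwise (seen from above), click by click, until the orange fin has clicked in at the white arrow, and do not let it click on past the arrow. Only touch it, lightly: do not pinch the wheel or press hard, do not lift or shift the cassette, and leave the other things where they are.

Things in the scene. Friction and masses are not known exactly. Their poses are not given: they have to be found in the camera images.
- cassette: White copier paper cassette, loose on the table, 2.6 kg. Origin on the table under the wheel's axis; x points from its front face to its back, y along the front face, z up. Front face x = -22 mm, back 288; right side y = -22, left 290. Front shoulder (x -22 to 70) 55 mm high; behind it a well, walls 70 mm high, with paper 44 mm high.
- selector (a joint): Turn of the wheel, rad, anticlockwise from above positive; 0 = orange fin clicked in at the arrow. Spring clicks every 1.047 rad (60 deg, one fin pitch): let go short of half way it falls back, past half way it snaps on. Starts 2, 3 or 4 clicks before the arrow (-2.09, -3.14, -4.19). Stops at -4.82 and 1.47. A click takes 3 to 5 N at a fin's tip.
- wheel_centre (a point): Wheel's axis at its top face, 76 mm above the table. The wheel lies flat: black core, radius 24 mm, six radial fins 6 mm thick, tips at radius 38 mm, all 58 to 76 mm above the table. At rest one fin points along the cassette's +x, one along -x. It overhangs the front and right faces by 16 mm, with free air below.
- orange_fin (a point): Top of the outer end of the one orange fin (the other five are white), 38 mm from the wheel's axis, 76 mm above the table.
- pointer (a point): Tip of the white arrow on a blue plate on the cassette's shoulder, pointing at the wheel: 42 mm from the wheel's axis along the cassette's +x, 57 mm above the table.
- stamp: Rubber stamp with wooden handle, 26 mm across, 63 mm tall, standing loose on the cassette's shoulder. Origin: centre of its underside. Leave alone.
- clipbox: Green clip box 55 x 40 x 18 mm lying on the paper in the cassette. Origin: centre of its underside. Leave alone.
- stapler: Red and black stapler 130 x 34 mm, 40 mm high, on the table at the cassette's right. Origin: centre of its underside. Leave alone.
- mug: Blue mug, 80 mm across, 95 mm tall. Origin: centre of its underside. Leave alone.
- cleaner: White bottle 60 mm across, 150 mm tall. Origin: centre of its underside. Leave alone.
- tape: Roll of tape lying flat, 90 mm across, 24 mm high. Origin: centre of its underside. Leave alone.

How it is judged:
By the outcome, as a careful person would: the job done as asked, in the order asked, and still so for the second after the job is handed in, with the robot touching nothing.
It also fails if it takes over 48 s, if anything falls off the work surface, if the arm or the gripper's body presses on something with over 40 N, if the wrist force passes 120 N, or if a joint passes its speed limit or range.

### The arm

A 6-joint arm with a two-finger parallel gripper is mounted at the origin on the work surface. World frame = base frame: x ahead of the robot, y to its left, z up, the work surface at z = 0. Lengths are in mm, angles in degrees, forces in N, time in s.
With the tool pointing down it reaches from about 300 to 850 mm from the base axis. Payload 4.2 kg.
Tool frame: the origin (TCP) lies on the centre line of the jaws, within the pads' length; the fingertips stand 14 mm ahead of it and the grasp point (between the pads) lies 5 mm behind it; z points along the fingers, y is the line along which they close (so a half turn about z gives the same grasp; the last joint's range is limited). The gripper opens to 91 mm and grips with 3 to 60 N. Pads are 32 mm wide; open, the fingers measure 118 mm over their backs; the gripper's body (76 mm by 178 mm) begins 60 mm behind the grasp point.
Start: joints at [74.198, 18.312, 89.639, -0, 72.044, -1.146], TCP at [145.487, 556.305, 227.976] pointing down, gripper open.
Joint ranges: [-177.97, 177.97], [-48.28, 115.42], [12.27, 149.76], [-77.06, 257.06], [2.81, 150.46], [-146.56, 146.56]. Speed limits (degrees/s): [147.25, 147.25, 180, 180, 180, 180].

### API

Orientations are given as [roll, pitch, yaw] about the fixed x, y, z axes, in that order (R = Rz(yaw) Ry(pitch) Rx(roll)).
In Python, from workcell import env gives the robot as it stands.
- The arm moves only by the tool arm_command, never from a script. Its argument "motion" is a list of rows, each an object with "offset": the shift along the tool's x, y, z in m, a list of three; "spin": the turn about the tool's z in rad. In form: [{"offset": [tx, ty, tz], "spin": spin}, ...]. A call has 1 to 5 rows; each row shifts and turns the commanded pose from where the row before left it, along the tool's axes as they then stand; what a row does not reach is not made up. A row lasts 1/8 s, in which the tool goes at most 62.5 mm and 10.7 degrees, less where a joint would pass 70% of its speed; a pose out of reach is approached as far as the arm can. A call with a gripper value outside its range is refused whole. "jaw" is the finger opening in m, from 0 to 0.0912, set as the call begins (left out, the last holds). The fingers move at their own pace and stop on an object; "newtons" is the grip in N (left out, the last holds). Time passes only in rows, so rows that do not move let the fingers close. It gives the time, the measured TCP pose, the force, the opening and the grip force at its end, in the units of the state.
- env.state(): the state, without advancing time (a new reading comes with each control period).
- env.grab_frame(name): name is "scene" or "top" or "wrist"; returns (picture, depth): 480x640x3 uint8, blue, green, red; 480x640 float32, mm along the optical axis (not along the pixel's ray), 0 where there is no reading.
- env.camera_model(name): a dict with "fx", "fy", "cx", "cy" (pixels), "eye" and "rotation" of the camera in the world; the wrist camera has in their place "hand_eye" (4x4, takes a point from camera to tool coordinates, whose origin is the TCP and whose axes are the flange's). Camera axes: x right, y down, z forward; pixel columns grow to the right and rows downward; lengths in mm; the calibration is good to about 2 mm. The wrist camera is an equidistant fisheye: a pixel r from the principal point sees the ray r / f radians off the axis. A picture is of the moment at which its call begins: read the wrist's pose just before it. camera_model takes no time and is no camera call.
- env.job_done(): hands the job in; it is judged then, once.
Trained networks look in the newest picture that a camera, given by its name, has taken for a name from the list of things; names that differ only in an ending like _2 or _b are one class to them, and where a whole thing is asked for, a point or a joint stands for the part that bears it (a point fixed in the world has none). Each returns a list of dicts, best first, with "score" (0 to 1); they miss things now and then, are a little off and sometimes report something else, mostly with a low value. They report only what shows in the picture. A call takes as long as a camera call.
- env.boxes_of(camera, target): "bbox" ([left, top, right, bottom] in pixels, round what is visible of it).
- env.pinpoint(camera, target): "location" ([column, row] in pixels: a listed point, or the origin of a listed thing).
The state is a dict: "time_s": time; "qpos": joint angles; "qvel": joint speeds; "effort": joint torques, N m; "ee_pos": TCP position; "ee_rot": TCP orientation; "force": force on the tool from outside, world axes, zero at the start; "torque": the same for the moment, N m; "gripper_width": finger opening in mm; "gripper_force": force on a finger pad.
Only numpy, scipy, OpenCV 4.12 (cv2) and the standard library are available. Lean on these libraries where they do the work, as an engineer would, in place of code of your own. Each camera call takes 0.05 s, during which the arm holds its last target. There are 200 camera calls.

## Working session

There is one attempt and no reset: what is moved stays moved. The work goes in short steps, Python scripts to look and compute and a tool call to move; the robot and the scene stay as the last step left them, time stands still between calls to the robot, and variables do not carry over. Pictures are saved under pics/ and viewed, at most 10 in all, crops included, and the job is handed in when it is done.

Besides the shell and the picture viewer there is one more tool, called after "Request:" as name([rows], argument=value, ...), one row to a line, values as JSON. arm_command: Moves the arm, as the interface text tells. Its arguments: {"type":"object","properties":{"motion":{"type":"array"},"jaw":{"type":"number"},"newtons":{"type":"number"}},"required":["motion"]}

```bash
mkdir -p pics; cat > h.py <<'E'
import numpy as np, cv2
from workcell import env
from scipy.spatial.transform import Rotation as R
def ray(cam,uv):
    m=env.camera_model(cam); Rm=np.array(m["rotation"]); return np.array(m["eye"]),Rm@np.array([(uv[0]-m["cx"])/m["fx"],(uv[1]-m["cy"])/m["fy"],1])
def atz(cam,uv,z):
    e,d=ray(cam,uv); return e+d*(z-e[2])/d[2]
E
python3 - <<'E'
from h import *
for c in("top","scene"):
    p,d=env.grab_frame(c); cv2.imwrite(f"pics/{c}0.png",p)
    for t,z in(("wheel_centre",76),("orange_fin",76),("pointer",57),("cassette",0),("stamp",55),("stapler",0),("clipbox",44)):
        r=env.pinpoint(c,t)
        for k in r[:2]: print(c,t,round(k["score"],2),np.round(k["location"]),np.round(atz(c,k["location"],z)))
s=env.state();print(s["time_s"],s["ee_pos"],s["ee_rot"],s["gripper_width"])
E
```

```text
Traceback (most recent call last):
  File "h.py", line 7, in atz
    e,d=ray(cam,uv); return e+d*(z-e[2])/d[2]
                                         ~^^^
IndexError: invalid index to scalar variable.
```

```bash
python3 - <<'E'
from h import *
for c in("top","scene","wrist"): print(env.camera_model(c))
E
```

```text
{'fx': 589.5924004001486, 'fy': 589.5924004001486, 'cx': 317.08183443401396, 'cy': 231.44755265479986, 'eye': array([ 428.10991946,  -14.78442072, 1427.85856511]), 'rotation': array([-173.73919945,    0.48188723,  -89.37437022])}
{'fx': 539.782313682375, 'fy': 539.782313682375, 'cx': 315.5167492650372, 'cy': 238.54785245768025, 'eye': array([1191.97054787,  494.67708826, 1063.62734976]), 'rotation': array([-141.45170602,   -0.61137805,  131.0634268 ])}
{'fx': 371.64829954431775, 'fy': 371.64829954431775, 'cx': 322.27463760672674, 'cy': 240.28062640593816, 'hand_eye': array([[-1.40844172e-03, -9.59550524e-01, -2.81532962e-01,
         8.13322085e+01],
       [ 9.99998948e-01, -1.25417075e-03, -7.28156431e-04,
        -3.57599382e-01],
       [ 3.45612479e-04, -2.81533691e-01,  9.59551281e-01,
        -1.58064520e+02],
       [ 0.00000000e+00,  0.00000000e+00,  0.00000000e+00,
         1.00000000e+00]])}
```

```bash
sed -i 's/Rm=np.array(m\["rotation"\])/Rm=R.from_euler("xyz",m["rotation"],degrees=True).as_matrix()/' h.py
python3 - <<'E'
from h import *
for c in("top","scene"):
    p,d=env.grab_frame(c); cv2.imwrite(f"pics/{c}0.png",p)
    for t,z in(("wheel_centre",76),("orange_fin",76),("pointer",57),("cassette",0),("stamp",55),("stapler",0),("clipbox",44),("mug",0),("cleaner",0),("tape",0)):
        r=env.pinpoint(c,t)
        for k in r[:2]: print(c,t,round(k["score"],2),np.round(k["location"]),np.round(atz(c,k["location"],z)))
s=env.state();print(s["time_s"],s["ee_pos"],s["ee_rot"],s["gripper_width"])
E
```

```text
top wheel_centre 0.7 [507. 240.] [ 560. -438.   76.]
top wheel_centre 0.69 [398. 224.] [ 597. -189.   76.]
top orange_fin 0.74 [400. 243.] [ 551. -193.   76.]
top pointer 0.98 [391. 210.] [ 630. -175.   57.]
top cassette 0.65 [390. 232.] [ 586. -180.    0.]
top stamp 0.56 [328. 227.] [590. -27.  55.]
top stapler 0.68 [432. 162.] [ 759. -283.    0.]
top stapler 0.2 [328. 231.] [585. -27.   0.]
top clipbox 0.75 [341. 157.] [759. -57.  44.]
top cleaner 0.89 [120. 235.] [571. 479.   0.]
top tape 0.9 [502. 241.] [ 566. -449.    0.]
scene wheel_centre 0.55 [268. 200.] [ 579. -183.   76.]
scene orange_fin 0.61 [270. 191.] [ 553. -199.   76.]
scene pointer 0.95 [257. 216.] [ 621. -179.   57.]
scene cassette 0.87 [264. 221.] [ 590. -193.    0.]
scene stamp 0.49 [310. 240.] [590. -32.  55.]
scene stapler 0.95 [192. 243.] [ 760. -274.    0.]
scene clipbox 0.96 [257. 280.] [752. -51.  44.]
scene mug 0.78 [529. 339.] [445. 485.   0.]
scene cleaner 0.92 [499. 383.] [582. 486.   0.]
scene tape 0.92 [199. 167.] [ 569. -467.    0.]
scene tape 0.46 [499. 384.] [585. 488.   0.]
1.2 [145.49338126 556.30461849 227.96878517] [1.79993399e+02 5.67138651e-04 1.65344002e+02] 91.10041809785523
```

View pics/top0.png

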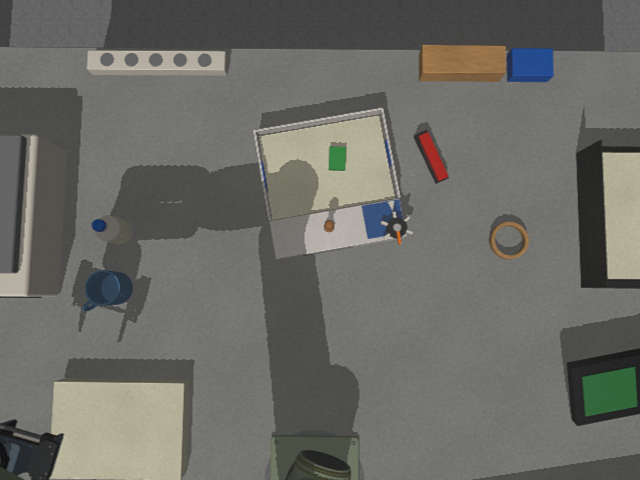

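View pics/scene0.png

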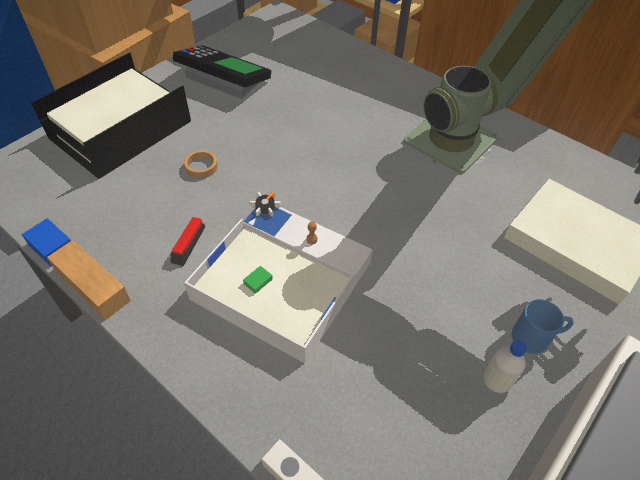

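The wheel is at about (397,228) in the top view. The orange fin points down, opposite the arrow, at about (400,243), which is 3 clicks short. The scene view agrees: the fin at (270,191) is on the far side from the blue plate. The cassette's yaw is about 9.6°. I'll turn the tool so the jaw line lies along the cassette's x, then use the +y finger at the wheel's right side.

Request:
arm_command([
  {"offset": [0,0,0],"spin": 0.18},
  {"offset": [0,0,0],"spin": 0.18},
  {"offset": [0,0,0],"spin": 0.18},
  {"offset": [0,0,0],"spin": 0.18},
  {"offset": [0,0,0],"spin": 0.18},
], jaw=0.091)

```text
time_s: 1.82
ee_pos: [145.5, 556.3, 228.0]
ee_rot: [180.0, -0.0, 113.4]
force: [-0.2, 1.3, 0.5]
gripper_width: 90.6
gripper_force: 0.0
```

Request:
arm_command([
  {"offset": [0,0,0],"spin": 0.125},
  {"offset": [0,0,0],"spin": 0.122},
  {"offset": [-0.05,0.0125,0],"spin": 0},
  {"offset": [-0.05,0.0125,0],"spin": 0},
  {"offset": [-0.05,0.0125,0],"spin": 0},
])

```text
time_s: 2.45
ee_pos: [208.0, 413.3, 227.9]
ee_rot: [180.0, -0.0, 99.7]
force: [0.5, -0.5, 1.0]
gripper_width: 90.8
gripper_force: 0.0
```

Request:
arm_command([
  {"offset": [-0.05,0.0125,0],"spin": 0},
  {"offset": [-0.05,0.0125,0],"spin": 0},
  {"offset": [-0.05,0.0125,0],"spin": 0},
  {"offset": [-0.05,0.0125,0],"spin": 0},
  {"offset": [-0.05,0.0125,0],"spin": 0},
])

```text
time_s: 3.08
ee_pos: [311.4, 177.2, 228.3]
ee_rot: [179.9, -0.0, 99.7]
force: [-0.0, -0.4, 0.1]
gripper_width: 90.7
gripper_force: 0.0
```

Request:
arm_command([
  {"offset": [-0.05,0.0125,0],"spin": 0},
  {"offset": [-0.05,0.0125,0],"spin": 0},
  {"offset": [-0.05,0.0125,0],"spin": 0},
  {"offset": [-0.05,0.0125,0],"spin": 0},
  {"offset": [-0.05,0.0125,0],"spin": 0},
])

```text
time_s: 3.7
ee_pos: [414.9, -59.1, 228.2]
ee_rot: [179.9, -0.0, 99.6]
force: [0.3, 0.5, -0.6]
gripper_width: 91.2
gripper_force: 0.0
```

Request:
arm_command([
  {"offset": [-0.05,0.0125,0],"spin": 0},
  {"offset": [-0.05,0.0125,0],"spin": 0},
  {"offset": [-0.05,0.0125,0],"spin": 0},
  {"offset": [-0.03,0,0.03],"spin": 0},
  {"offset": [0,0,0],"spin": 0},
])

```text
time_s: 4.32
ee_pos: [480.4, -229.6, 195.6]
ee_rot: [-179.8, -0.2, 99.5]
force: [-0.6, 0.6, 1.0]
gripper_width: 90.7
gripper_force: 0.0
```

```bash
cat >> h.py <<'E'
def watz(uv,z,s):
    m=env.camera_model("wrist"); H=np.array(m["hand_eye"]); u=(uv[0]-m["cx"])/m["fx"]; v=(uv[1]-m["cy"])/m["fy"]
    r=np.hypot(u,v); d=np.array([u/r*np.sin(r),v/r*np.sin(r),np.cos(r)])
    T=R.from_euler("xyz",s["ee_rot"],degrees=True).as_matrix(); e=T@H[:3,3]+s["ee_pos"]; d=T@H[:3,:3]@d
    return e+d*(z-e[2])/d[2]
def look(name):
    s=env.state(); p,_=env.grab_frame("wrist"); cv2.imwrite(f"pics/{name}.png",p); o={}
    print(s["time_s"],np.round(s["ee_pos"],1),np.round(s["force"],1))
    for t,z in(("wheel_centre",76),("orange_fin",76),("pointer",57)):
        for k in env.pinpoint("wrist",t)[:2]:
            q=watz(k["location"],z,s); print(t,round(k["score"],2),np.round(k["location"]),np.round(q,1)); o.setdefault(t,q)
    if len(o)==3:
        a=lambda v:np.degrees(np.arctan2(v[1],v[0]))
        c=o["wheel_centre"]; print("yaw",a(o["pointer"]-c),"d",np.linalg.norm((o["pointer"]-c)[:2]),"fin rel",a(o["orange_fin"]-c)-a(o["pointer"]-c))
E
python3 -c "
from h import *
look('w1')"
```

```text
4.325 [ 480.4 -229.6  195.6] [-0.6  0.6  1. ]
wheel_centre 0.65 [466. 207.] [ 587. -185.   76.]
orange_fin 0.63 [421. 206.] [ 549.9 -191.3   76. ]
pointer 0.79 [502. 202.] [ 629.5 -176.    57. ]
yaw 11.879583650887778 d 43.42489801523581 fin rel -182.17033696558477
```

View pics/w1.png

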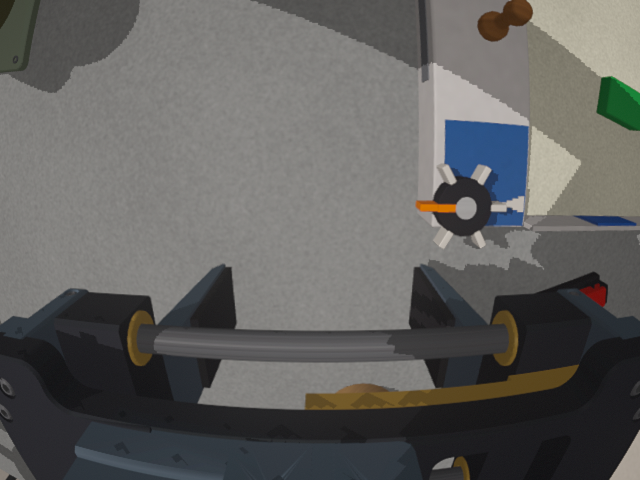

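The wrist view shows the hub at (466,208), the orange fin pointing left at (421,206), and the arrow at (510,204) on the right. So the wheel is 3 clicks short. The wheel centre is about (587,-185), yaw about 9.6°. Next I move out 19 mm and descend in front of the wheel.

Request:
arm_command([
  {"offset": [-0.019,0,0],"spin": 0},
  {"offset": [0,0,0.04],"spin": 0},
  {"offset": [0,0,0.04],"spin": 0},
  {"offset": [0,0,0.04],"spin": 0},
  {"offset": [0,0,0],"spin": 0},
])

```text
time_s: 5.15
ee_pos: [483.2, -246.8, 76.0]
ee_rot: [-179.7, -0.2, 99.6]
force: [0.2, 0.7, -0.1]
gripper_width: 90.8
gripper_force: 0.0
```

```bash
python3 -c "
from h import *
look('w2')"
```

```text
5.15 [ 483.2 -246.8   76. ] [ 0.2  0.7 -0.1]
wheel_centre 0.56 [551. 225.] [ 587.4 -186.8   76. ]
orange_fin 0.77 [487. 222.] [ 550.5 -192.    76. ]
pointer 0.91 [589. 215.] [ 628.9 -177.7   57. ]
yaw 12.364475462032186 d 42.451354578342276 fin rel -184.35460587560036
```

View pics/w2.png

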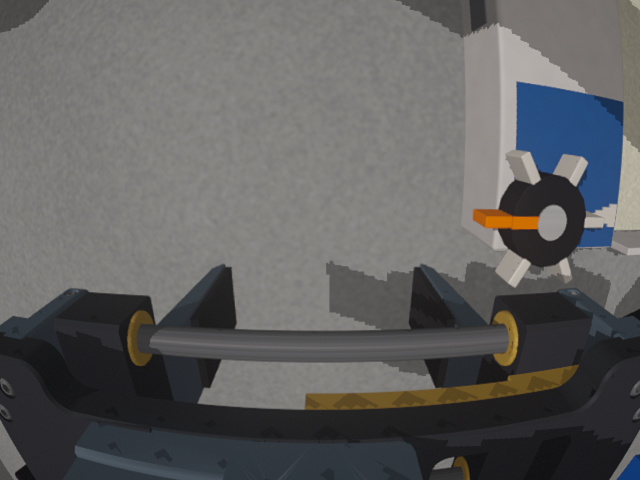

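The hub is at (551,222), the fin to push (lower left) has its tip at (512,283), and the right finger's edge at row 265 lines up with it. Next I approach and push gently.

Request:
arm_command([
  {"offset": [-0.002,0.026,0],"spin": 0},
  {"offset": [0,0.005,0],"spin": 0},
  {"offset": [0,0.005,0],"spin": 0},
  {"offset": [0,0.005,0],"spin": 0},
  {"offset": [0,0,0],"spin": 0},
])

```text
time_s: 5.98
ee_pos: [524.6, -242.9, 78.0]
ee_rot: [-179.9, 0.0, 99.6]
force: [-3.0, -2.1, 1.1]
gripper_width: 91.0
gripper_force: 1.4
```

```bash
python3 -c "
from h import *
look('w3')"
```

```text
5.975 [ 524.6 -242.9   78. ] [-3.  -2.1  1.1]
wheel_centre 0.57 [480. 212.] [ 587.7 -184.6   76. ]
orange_fin 0.75 [400. 224.] [ 550.8 -197.1   76. ]
pointer 0.87 [532. 205.] [ 628.2 -177.2   57. ]
yaw 10.351416724613744 d 41.2451658333692 fin rel -171.68398034313137
```

View pics/w3.png

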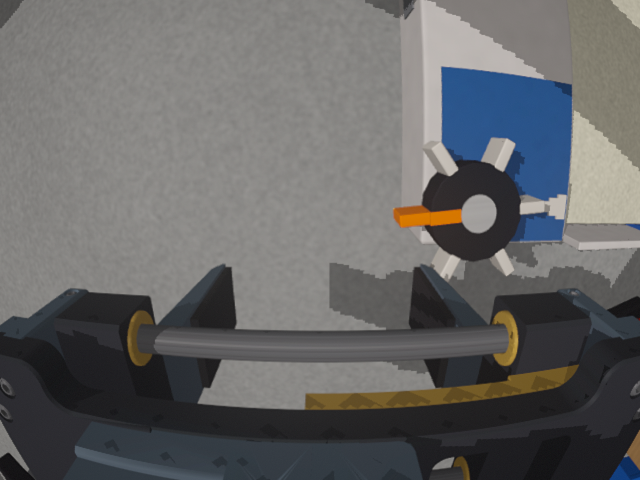

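The finger is on the fin and the wheel has turned about 8°: the orange fin is at (400,216), with about 3.6 N on the tool. I keep pushing.

Request:
arm_command([
  {"offset": [0,0.004,0],"spin": 0},
  {"offset": [0,0.004,0],"spin": 0},
  {"offset": [0,0.004,0],"spin": 0},
  {"offset": [0,0.003,0],"spin": 0},
  {"offset": [0,0,0],"spin": 0},
])

```text
time_s: 6.8
ee_pos: [541.1, -239.5, 78.0]
ee_rot: [179.9, -0.0, 99.6]
force: [0.2, -1.0, -0.0]
gripper_width: 91.0
gripper_force: 0.0
```

```bash
python3 -c "
from h import *
look('w4')"
```

```text
6.8 [ 541.1 -239.5   78. ] [ 0.2 -1.  -0. ]
wheel_centre 0.61 [446. 214.] [ 587.7 -185.6   76. ]
orange_fin 0.77 [379. 262.] [ 561.4 -212.9   76. ]
pointer 0.82 [506. 206.] [ 628.3 -177.3   57. ]
yaw 11.566533163031844 d 41.40584177575353 fin rel -145.48079947737074
```

View pics/w4.png

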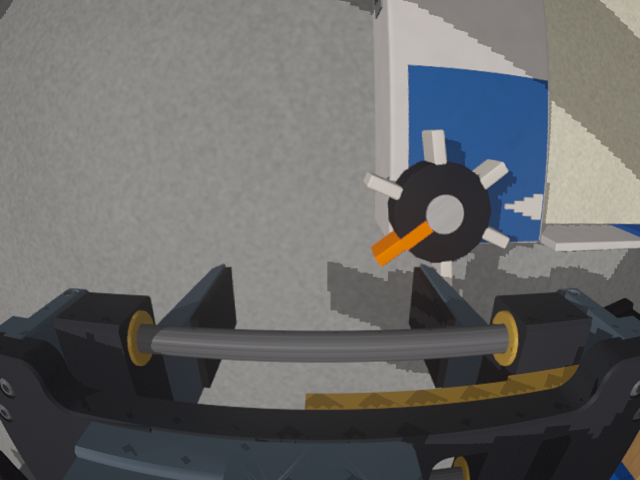

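Orange has passed half way, at about (380,255), and the force is gone: it is snapping on. I withdraw sideways, go back, and check the numbers.

Request:
arm_command([
  {"offset": [0,0,0],"spin": 0},
  {"offset": [-0.02,0,0],"spin": 0},
  {"offset": [0,-0.035,0],"spin": 0},
  {"offset": [0,0,0],"spin": 0},
])

```text
time_s: 7.5
ee_pos: [507.3, -266.7, 77.7]
ee_rot: [-179.9, -0.0, 99.5]
force: [0.2, -0.3, 0.3]
gripper_width: 91.2
gripper_force: 0.0
```

```bash
python3 -c "
from h import *
look('w5')"
```

```text
7.5 [ 507.3 -266.7   77.7] [ 0.2 -0.3  0.3]
wheel_centre 0.9 [523. 172.] [ 588.7 -185.3   76. ]
orange_fin 0.58 [462. 217.] [ 562.2 -212.7   76. ]
pointer 0.92 [566. 168.] [ 628.5 -176.    57. ]
yaw 13.14743435206216 d 40.78662964768356 fin rel -147.202773819395
```

View pics/w5.png

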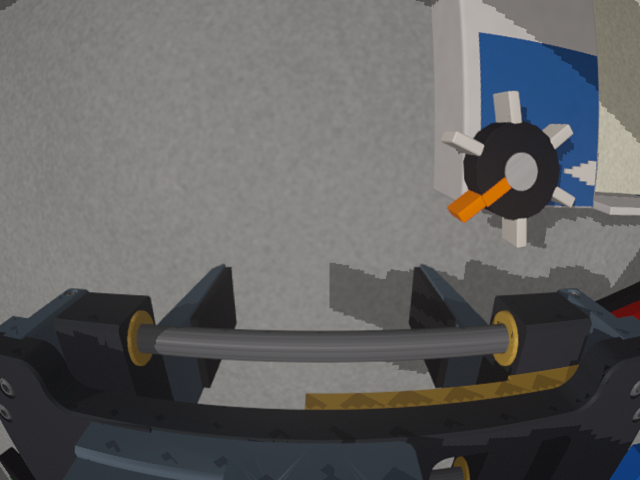

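The wheel is sitting between clicks: orange is at (465,208), about -144°. I wait a moment to see whether it is still moving.

Request:
arm_command([
  {"offset": [0,0,0],"spin": 0},
  {"offset": [0,0,0],"spin": 0},
  {"offset": [0,0,0],"spin": 0},
  {"offset": [0,0,0],"spin": 0},
])

```text
time_s: 8.2
ee_pos: [509.1, -265.4, 77.9]
ee_rot: [180.0, -0.0, 99.6]
force: [-0.7, -0.2, -0.0]
gripper_width: 91.2
gripper_force: 0.0
```

```bash
python3 -c "
from h import *
look('w6')"
```

```text
8.2 [ 509.1 -265.4   77.9] [-0.7 -0.2 -0. ]
wheel_centre 0.77 [517. 173.] [ 587.6 -185.1   76. ]
orange_fin 0.96 [455. 220.] [ 560.5 -213.2   76. ]
pointer 0.75 [563. 172.] [ 629.  -176.7   57. ]
pointer 0.51 [462. 159.] [ 564.9 -185.2   57. ]
yaw 11.504252893423546 d 42.325915633319475 fin rel -145.46485495050953
```

It is held by friction near the crest. I re-enter behind the same fin and push it further, to about 50°.

Request:
arm_command([
  {"offset": [0,0.032,0],"spin": 0},
  {"offset": [0.02,0,0],"spin": 0},
  {"offset": [0,0.004,0],"spin": 0},
  {"offset": [0,0.004,0],"spin": 0},
  {"offset": [0,0.003,0],"spin": 0},
])

```text
time_s: 9.02
ee_pos: [548.2, -238.9, 78.0]
ee_rot: [180.0, 0.0, 99.6]
force: [0.5, -0.0, 0.1]
gripper_width: 91.2
gripper_force: 0.0
```

Request:
arm_command([
  {"offset": [0,0,0],"spin": 0},
  {"offset": [0,0,0],"spin": 0},
])

```text
time_s: 9.28
ee_pos: [548.0, -238.8, 77.9]
ee_rot: [-180.0, -0.0, 99.6]
force: [0.5, 0.1, 0.2]
gripper_width: 91.2
gripper_force: 0.0
```

```bash
python3 -c "
from h import *
look('w7')"
```

```text
9.275 [ 548.  -238.8   77.9] [0.5 0.1 0.2]
wheel_centre 0.79 [430. 210.] [ 586.6 -184.3   76. ]
orange_fin 0.85 [385. 282.] [ 573.2 -221.6   76. ]
pointer 0.8 [497. 205.] [ 629.7 -177.2   57. ]
yaw 9.343604661671272 d 43.660814186432255 fin rel -119.08334382005083
```

Orange is now at -119° with no force, so the first click is in. I repeat the same stroke.

Request:
arm_command([
  {"offset": [-0.02,0,0],"spin": 0},
  {"offset": [0,-0.042,0],"spin": 0},
  {"offset": [0.02,0,0],"spin": 0},
  {"offset": [0,0.011,0],"spin": 0},
  {"offset": [0,0.005,0],"spin": 0},
])

```text
time_s: 10.1
ee_pos: [523.4, -243.7, 78.1]
ee_rot: [-179.9, 0.1, 99.7]
force: [-5.6, -4.8, 2.7]
gripper_width: 91.0
gripper_force: 3.3
```

Request:
arm_command([
  {"offset": [0,0.005,0],"spin": 0},
  {"offset": [0,0.005,0],"spin": 0},
  {"offset": [0,0.005,0],"spin": 0},
  {"offset": [0,0.004,0],"spin": 0},
  {"offset": [0,0.004,0],"spin": 0},
])

```text
time_s: 10.72
ee_pos: [546.0, -238.8, 77.9]
ee_rot: [179.9, -0.0, 99.6]
force: [-0.5, -0.2, -0.7]
gripper_width: 90.9
gripper_force: 0.1
```

Request:
arm_command([
  {"offset": [0,0.003,0],"spin": 0},
  {"offset": [0,0,0],"spin": 0},
  {"offset": [0,0,0],"spin": 0},
])

```text
time_s: 11.1
ee_pos: [548.1, -238.4, 77.9]
ee_rot: [180.0, -0.0, 99.6]
force: [-0.3, 0.0, -0.6]
gripper_width: 91.0
gripper_force: 0.0
```

```bash
python3 -c "
from h import *
look('w8')"
```

```text
11.1 [ 548.1 -238.4   77.9] [-0.3  0.  -0.6]
wheel_centre 0.67 [431. 211.] [ 587.3 -184.4   76. ]
pointer 0.97 [495. 204.] [ 628.5 -176.9   57. ]
```

Request:
arm_command([
  {"offset": [-0.02,0,0],"spin": 0},
  {"offset": [0,-0.042,0],"spin": 0},
  {"offset": [0,0,0],"spin": 0},
])

```text
time_s: 11.68
ee_pos: [507.7, -266.6, 77.7]
ee_rot: [-179.9, -0.1, 99.5]
force: [0.5, 0.6, -0.5]
gripper_width: 90.8
gripper_force: 0.0
```

```bash
python3 -c "
from h import *
look('w9')"
```

```text
11.675 [ 507.7 -266.6   77.7] [ 0.5  0.6 -0.5]
wheel_centre 0.73 [518. 170.] [ 586.2 -185.1   76. ]
orange_fin 0.56 [545. 239.] [ 612.2 -214.8   76. ]
pointer 0.72 [566. 170.] [ 629.1 -176.8   57. ]
yaw 10.998867090199463 d 43.71571664622712 fin rel -59.79377160944045
```

View pics/w9.png

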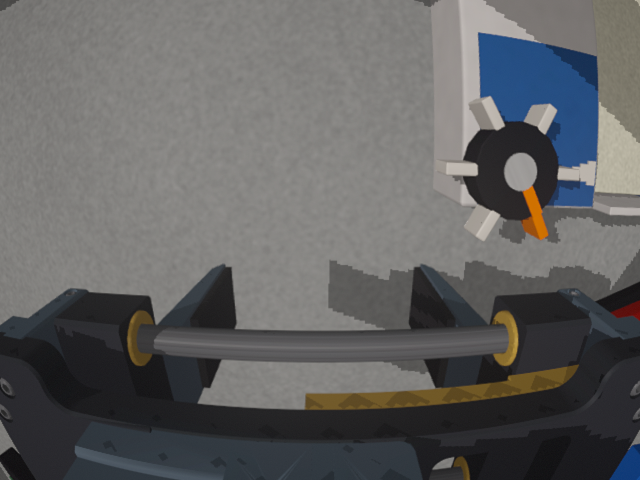

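Orange now points to (542,230), i.e. -60°, with a white fin clicked in at the arrow (590,172). One more click is needed, with a slower stroke.

Request:
arm_command([
  {"offset": [0.02,0,0],"spin": 0},
  {"offset": [0,0.009,0],"spin": 0},
  {"offset": [0,0.004,0],"spin": 0},
  {"offset": [0,0.004,0],"spin": 0},
  {"offset": [0,0.004,0],"spin": 0},
])

```text
time_s: 12.5
ee_pos: [526.4, -243.2, 77.9]
ee_rot: [-179.8, 0.1, 99.7]
force: [-4.7, -4.2, 1.3]
gripper_width: 90.6
gripper_force: 2.5
```

Request:
arm_command([
  {"offset": [0,0.004,0],"spin": 0},
  {"offset": [0,0.004,0],"spin": 0},
  {"offset": [0,0.004,0],"spin": 0},
  {"offset": [0,0.004,0],"spin": 0},
  {"offset": [0,0.003,0],"spin": 0},
])

```text
time_s: 13.12
ee_pos: [546.9, -238.5, 78.0]
ee_rot: [179.9, -0.0, 99.6]
force: [-0.2, 0.6, -0.2]
gripper_width: 91.1
gripper_force: 0.0
```

Request:
arm_command([
  {"offset": [0,0.002,0],"spin": 0},
  {"offset": [0,0,0],"spin": 0},
  {"offset": [-0.02,0,0],"spin": 0},
  {"offset": [0,-0.042,0],"spin": 0},
  {"offset": [0,0,0],"spin": 0},
])

```text
time_s: 13.75
ee_pos: [507.6, -266.5, 77.7]
ee_rot: [-179.9, -0.1, 99.5]
force: [0.8, 0.7, -0.3]
gripper_width: 91.2
gripper_force: 0.0
```

```bash
python3 -c "
from h import *
look('w10')"
```

```text
13.75 [ 507.6 -266.5   77.7] [ 0.8  0.7 -0.3]
wheel_centre 0.62 [522. 167.] [ 588.1 -182.9   76. ]
orange_fin 0.81 [580. 176.] [ 625.3 -178.6   76. ]
pointer 0.82 [565. 172.] [ 628.8 -178.    57. ]
yaw 6.843762182836347 d 41.035911398706965 fin rel -0.37715793820583077
```

View pics/w10.png

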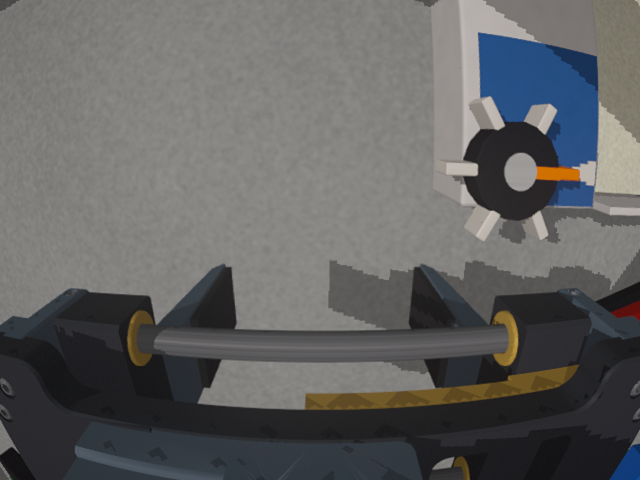

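The orange fin (560,173) now points at the arrow (588,173), and the cassette edges are where they were. I raise the tool and hand in.

Request:
arm_command([
  {"offset": [-0.01,-0.01,0],"spin": 0},
  {"offset": [0,0,-0.04],"spin": 0},
  {"offset": [0,0,-0.04],"spin": 0},
  {"offset": [0,0,0],"spin": 0},
])

```text
time_s: 14.45
ee_pos: [503.7, -278.5, 161.3]
ee_rot: [179.7, 0.3, 99.6]
force: [0.5, 0.3, -0.5]
gripper_width: 90.7
gripper_force: 0.0
```

```bash
python3 -c "
from h import *
look('w11'); print(env.job_done())"
```

```text
14.45 [ 503.7 -278.5  161.3] [ 0.5  0.3 -0.5]
wheel_centre 0.61 [468. 143.] [ 587.7 -186.2   76. ]
orange_fin 0.7 [514. 144.] [ 624.  -177.8   76. ]
pointer 0.87 [504. 142.] [ 625.4 -177.1   57. ]
yaw 13.502895829932577 d 38.7912613426144 fin rel -0.4887260297222866
the job is handed in; nothing more can be done
None
```

The wheel was turned three clicks anticlockwise and the orange fin is clicked in at the white arrow; the cassette had not visibly moved, the tool was clear of everything, and the job was handed in at about 14.5 s.

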